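# Close the bench dust port with its bayonet plug

## Robot

A 6-joint arm with a two-finger parallel gripper is mounted at the origin on the work surface. World frame = base frame: x ahead of the robot, y to its left, z up, the work surface at z = 0. Lengths are in m, angles in degrees, forces in N, time in s.
With the tool pointing down it reaches from about 0.225 to 0.725 m from the base axis. Payload 3.1 kg.
Tool frame: the origin (TCP) lies midway between the tips of the shut fingers; the grasp point (between the pads) lies 19 mm behind it (env.hold_point_z is the distance from the TCP to the grasp point, in m); z points along the fingers, x is the direction in which the jaws open and shut, and the axes are right-handed (so a half turn about z gives the same grasp; the last joint's range is limited). The gripper opens to 85 mm and grips with 20 to 120 N. Pads are 22 mm wide; open, the fingers measure 114 mm over their backs; the gripper's body (76 mm by 85 mm) begins 54 mm behind the grasp point. The pads swing forward as they close: fully open they stand 13 mm farther back than shut.
Start: joints at [-78.025, 2.75, 5.684, 92.934, 0, 82.678], TCP at [0.173, -0.496, 0.231] pointing down, gripper open.
Joint ranges: [-166.93, 166.93], [-56.73, 111.36], [-69.38, 81.34], [-121.58, 131.49], [-85.45, 84.26], [-180, 180]. Speed limits (degrees/s): [159.86, 159.86, 180, 180, 180, 180].

## Interface

Orientations are given as [roll, pitch, yaw] about the fixed x, y, z axes, in that order (R = Rz(yaw) Ry(pitch) Rx(roll)).
In Python, from plant import telemetry, eyes, hand_in, env gives the robot as it stands.
- The arm moves only by the tool drive_tool, never from a script. Its argument "moves" is text: rows parted by semicolons, each of 7 numbers parted by spaces: the turn, a rotation vector about the tool's x, y, z in rad, then the shift along the tool's x, y, z in mm, then the closure, from -1 (fully open) to 1 (shut). In form: ax ay az x y z hand; .... A call has 1 to 10 rows; each row is the pose to reach, as a shift and turn from the pose measured when the call began, along the tool's axes at that moment; what a row does not reach only later rows make up. A row lasts 1/10 s, in which the tool goes at most 50 mm and 8.59 degrees, less where a joint would pass 70% of its speed; a pose out of reach is approached as far as the arm can. A call with a gripper value outside its range is refused whole. The fingers move at their own pace and stop on an object; "newtons" is the grip in N (left out, the last holds). Time passes only in rows, so rows that repeat a pose let the fingers close. It gives the time, the measured TCP pose, the force and the opening at its end, in the units of the state.
- telemetry.get_state(): the state, without advancing time (a new reading comes with each control period).
- eyes.snapshot(name): name is "side" or "top" or "wrist"; returns a dict with "pixels" (384x512x3 uint8, red, green, blue), "mtx" (3x3 intrinsics, pixels), "k1" (the pictures are not rectified: a ray, as slopes to the right and down, at radius r is drawn at 1 + k1 r^2 times it, then the intrinsics apply), "xyz" and "attitude" of the camera in the world; the wrist camera has in their place "hand_eye" (4x4, takes a point from camera to tool coordinates, whose origin is the TCP and whose axes are the tool frame's). Camera axes: x right, y down, z forward; pixel columns grow to the right and rows downward; lengths in m; the calibration is good to about 2 mm. A picture is of the moment at which its call begins: read the wrist's pose just before it. There is no depth.
- hand_in(): hands the job in, once; it reports no verdict.
The state is a dict: "clock": time; "joint_positions": joint angles; "joint_vel": joint speeds; "tau": joint torques, N m; "position": TCP position; "tcp_rot": TCP orientation; "wrist_force": force on the tool from outside, world axes, zero at the start; "torque": the same for the moment, N m; "grip_width": finger opening in m.
Only numpy, scipy, OpenCV 4.12 (cv2) and the standard library are available. Lean on these libraries where they do the work, as an engineer would, in place of code of your own. Each camera call takes 0.05 s, during which the arm holds its last target. There are 200 camera calls.

## Task

Close the dust port on the bench: pick up the blue-handled bayonet plug, put it into the port's collar, press it in against the spring, turn it clockwise to the stop and let it spring up into its notches, so that it stays locked with its handle in line with the yellow bars on the box. Be gentle: never press the plug against the port with more than about 20 N. Leave everything else on the bench where it is.

Things in the scene. Friction and masses are not known exactly. Their poses are not given: they have to be found in the camera images.
- plug_grip (a point): Loose bayonet plug, upright on its foot on the bench, 82 mm tall, about 130 g. Point on its axis 67 mm above its foot, in its blue handle bar: 50 mm long (x), 16 mm thick (y), 46 to 82 mm above the foot; grip across the 16 mm. Under the bar a blue flange 62 mm in diameter, 41 to 46 mm above the foot. x along the bar, z up. Same after a half turn.
- plug_pins (a point): Point on the plug's axis 15 mm above its foot, level with its two bayonet pins. Square steel, 6 x 6 mm, along the plug's x, below the ends of the handle bar, sticking out 5 mm each side (50 mm tip to tip) of the black round body, 40 mm in diameter and 41 mm tall, its foot chamfered.
- portbox: Dust port box fixed to the bench, grey, 150 x 130 x 50 mm (x, y, z), origin under its middle, z up; yellow bars along x on its top beside the port. A round collar (outside 60 mm, bore 42.4 mm) stands in the port; its rim is 14 to 40 mm above the box top, set anew each time and not measured: find it by feel. Two J-shaped slots in the bore, a half turn apart.
- port (a point): Point on the port's axis, level with the box's top (50 mm above the bench). In the bore a red spring plate: at rest 26 mm below the collar's rim, so the plug's foot meets it with the pins already in the entry slots. It resists with about 3 N plus 0.6 N per mm pressed and stops hard after 12 mm (10 N), foot 38 mm below the rim.
- entry (a point): One of the two entry slots (the other is opposite), 24.5 mm from the port's axis, at the level of the box's top. Slots are about 9 mm wide, open at the rim; they lie 60 degrees anticlockwise from above of the box's x, so the plug enters with its handle along box x + 60 degrees (or a half turn from it).
- notch (a point): One of the two notches (other opposite), 24.5 mm from the axis on box x, level with the box's top; yellow on the rim. From the entry a ledge, 18 mm thick below the rim, runs 60 degrees clockwise to it; pins pass under with the foot 36 to 38 mm below the rim. In the notch they rise 4 mm and the plug is held, foot 32 mm below the rim, handle along box x. A wall stops the turn 4 degrees on.
- glue: Bystander: yellow glue bottle with an orange cap, 56 mm in diameter, 150 mm tall, origin under its foot.
- paint: Bystander: paint jar, white lid and green band, 64 mm in diameter, 75 mm tall, origin under its foot.
- screwdriver: Bystander: screwdriver with a red handle, lying on the bench.
- sander: Bystander: cork sanding block 95 x 60 x 32 mm.
- brush: Bystander: flat brush lying on the bench.
- cuff: Bystander: grey hose cuff, a ring 68 mm in diameter, 45 mm tall, standing.
- tape: Bystander: roll of blue tape, a ring 96 mm in diameter, 24 mm tall.
There are look-alikes about, which are no part of the job. Of the things that look like the part that bears plug_grip, the smallest one is meant.

How it is judged (in metres and radians):
At the end, for the whole second after the job is handed in: The plug is locked in the port and let go: within 8 mm of the port's axis, upright within 0.15 rad, handle in line with the box's x axis within 0.12 rad, its handle point 95 to 127 mm above the box's underside, and held there under the spring (contact forces with the port above 5 N in all) (horizontal distance between plug_grip and port below 0.008 m and z of plug_grip in the frame of portbox between 0.095 and 0.127 m and angle between the x axis of plug_grip and the x axis of portbox, either way round below 0.12 rad and angle between plug_grip's own z axis and vertical below 0.15 rad and contact force between plug and portbox above 5 N); the robot touches nothing.
It fails at once if the plug is pressed against the port with more than 25 N (contact force between plug and portbox above 25 N).
It fails at once if a bystander is moved by more than 30 mm (distance of any of glue, paint, screwdriver, sander, brush, cuff, tape from where it was at the start of the episode above 0.03 m).
It also fails if it takes over 64 s, if anything falls off the work surface, if the arm or the gripper's body presses on something with over 40 N, if the wrist force passes 120 N, or if a joint passes its speed limit or range.

## Working session

There is one attempt and no reset: what is moved stays moved. The work goes in short steps, Python scripts to look and compute and a tool call to move; the robot and the scene stay as the last step left them, time stands still between calls to the robot, and variables do not carry over. Pictures are saved under pics/ and viewed, about 8 in all and at most 12, crops included, and the job is handed in when it is done.

Besides the shell and the picture viewer there is one more tool, called after "Call:" as a command line: name --argument value ..., lists and objects as JSON in quotes. drive_tool: Moves the arm, as the interface text tells. Its arguments: {"type":"object","properties":{"moves":{"type":"string"},"newtons":{"type":"number"}},"required":["moves"]}

```bash
mkdir -p pics; ls; cat > h.py <<'E'
import numpy as np, cv2
from scipy.spatial.transform import Rotation as R
from plant import telemetry, eyes, env
def snap(n,f):
    st=telemetry.get_state(); s=eyes.snapshot(n); cv2.imwrite('pics/'+f+'.png',s['pixels'][:,:,::-1]); 
    if 'hand_eye' in s:
        T=np.eye(4);T[:3,:3]=rot(st['tcp_rot']);T[:3,3]=st['position'];T=T@np.array(s['hand_eye'])
        s['C']=T[:3,3];s['Rm']=T[:3,:3]
    else:
        s['C']=np.array(s['xyz']); s['Rm']=rot(s['attitude'])
    np.savez('pics/'+f+'.npz',pixels=s['pixels'],mtx=s['mtx'],k1=s['k1'],C=s['C'],Rm=s['Rm'])
    return s
def rot(a):
    a=np.array(a,float)
    return a if a.shape==(3,3) else R.from_euler('xyz',a,degrees=True).as_matrix()
def ray(s,u,v):
    D=np.array([float(s['k1']),0,0,0,0])
    p=cv2.undistortPoints(np.array([[[u,v]]],float),np.array(s['mtx'],float),D)[0,0]
    return s['Rm']@np.array([p[0],p[1],1])
def plane(s,u,v,z):
    d=ray(s,u,v); return s['C']+d*(z-s['C'][2])/d[2]
def proj(s,P):
    c=s['Rm'].T@(np.array(P)-s['C']); x=c[:2]/c[2]; x=x*(1+float(s['k1'])*(x@x)); m=s['mtx']
    return m[0,0]*x[0]+m[0,2],m[1,1]*x[1]+m[1,2]
def load(f): return dict(np.load('pics/'+f+'.npz'))
E
python3 - <<'E'
from h import *
print(telemetry.get_state())
for n in('top','side','wrist'):
    s=snap(n,n+'0'); print(n,s.get('xyz'),s.get('attitude'),s.get('hand_eye'),s['mtx'],s['k1'])
a=[cv2.imread(f'pics/{n}0.png') for n in('top','side')]
cv2.imwrite('pics/two.png',a[0]); 
E
```

```text
pics
{'clock': 0.0, 'joint_positions': array([-7.80246623e+01,  2.79305706e+00,  5.59106313e+00,  9.29345636e+01,
       -1.69056630e-03,  8.26783800e+01]), 'joint_vel': array([-0.02719754, -0.10845195, -0.00428824,  0.00491486,  0.04674826,
       -0.01983129]), 'tau': array([-4.84928678e-04, -3.38783312e+01,  3.20015037e+01,  2.02855066e-02,
       -2.32901521e-04,  7.47670992e-08]), 'position': array([ 0.17334949, -0.49489553,  0.23011088]), 'tcp_rot': array([-1.79984274e+02,  1.35659503e-01, -7.07030216e+01]), 'wrist_force': array([-0.67870946, -0.58418134,  0.25476884]), 'torque': array([ 0.01321   , -0.01432819,  0.07650864]), 'grip_width': 0.08546135833837615}
top [ 0.26329356 -0.01472325  1.62309145] [-170.11750506    0.52227944  -89.9077021 ] None [[470.39436121   0.         255.42171756]
 [  0.         470.39436121 199.10877958]
 [  0.           0.           1.        ]] -0.07888870041463705
side [ 0.34644041 -1.230023    0.80738118] [-119.86522638    0.86174519  -10.25158316] None [[497.33484321   0.         265.183857  ]
 [  0.         497.33484321 183.6714166 ]
 [  0.           0.           1.        ]] -0.16614760749218535
wrist None None [[ 9.99999880e-01 -1.70944545e-04  4.59677743e-04 -1.56438494e-04]
 [ 2.83151291e-05  9.55847838e-01  2.93862060e-01 -7.44463632e-02]
 [-4.89616092e-04 -2.93862011e-01  9.55847728e-01 -1.42403404e-01]
 [ 0.00000000e+00  0.00000000e+00  0.00000000e+00  1.00000000e+00]] [[305.60582034   0.         255.20299601]
 [  0.         305.60582034 194.2276711 ]
 [  0.           0.           1.        ]] -0.06720453972389681
```

View pics/top0.png

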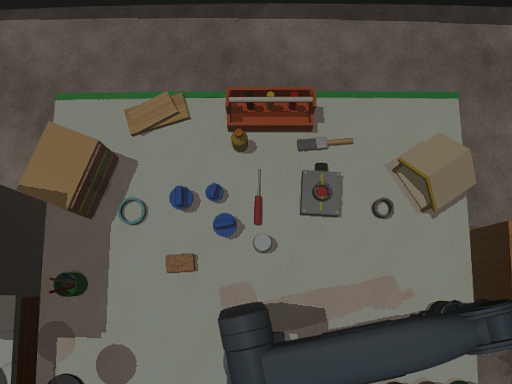

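View pics/side0.png

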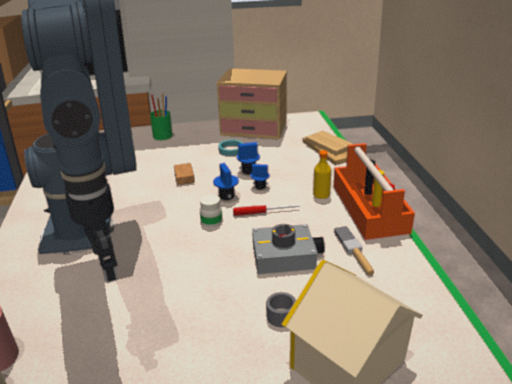

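The top view shows three blue plugs at (181,198), (214,192) and (225,225), the middle one smallest, and the port box at (321,191) with its yellow bars running up and down. The side view agrees with this.

```bash
python3 - <<'E'
from h import *
s=load('top0'); hsv=cv2.cvtColor(s['pixels'],cv2.COLOR_RGB2HSV)
def comps(m,amin):
    n,l,st,c=cv2.connectedComponentsWithStats(m.astype(np.uint8)); return [(c[i],st[i],l==i) for i in range(1,n) if st[i][4]>amin]
for c,st,m in comps(cv2.inRange(hsv,(105,140,40),(125,255,255)),60):
    r=cv2.minEnclosingCircle(np.argwhere(m)[:,::-1].astype(np.float32)); print('blue',c,st,r[1],plane(s,*c,.05))
for c,st,m in comps(cv2.inRange(hsv,(22,120,90),(34,255,255)),4): print('yel',c,st,plane(s,*c,.05))
for c,st,m in comps(cv2.inRange(hsv,(0,150,60),(8,255,255)),20): print('red',c,st,plane(s,*c,.06))
a=s['pixels'][150:250,160:360,::-1]; cv2.imwrite('pics/crop1.png',cv2.resize(a,None,fx=4,fy=4,interpolation=cv2.INTER_CUBIC))
E
```

```text
blue [212.79084967 191.60784314] [206 184  17  17 153] 8.469149589538574 [0.56328956 0.14544835 0.05      ]
blue [176.065 197.445] [170 186  16  23 200] 11.413622856140137 [0.54308712 0.27067151 0.05      ]
blue [188.85714286 195.96825397] [183 187  10  19  63] 9.34087085723877 [0.54819533 0.22697393 0.05      ]
blue [223.72303207 224.19533528] [213 214  23  22 343] 11.426080703735352 [0.45158137 0.10666938 0.05      ]
yel [270.11764706  93.88235294] [267  91   7   6  34] [ 0.91611753 -0.05144972  0.05      ]
yel [235.         138.95348837] [231 133  10  12  43] [0.74974219 0.07144281 0.05      ]
yel [421.67391304 179.64673913] [398 158  39  54 184] [ 0.60537215 -0.57232548  0.05      ]
yel [321.5 177.5] [321 174   2   8  16] [ 0.6124333  -0.22605461  0.05      ]
yel [321.8 197.4] [321 197   3   2   5] [ 0.54323333 -0.22548077  0.05      ]
yel [320.2 206.7] [319 203   3   8  20] [ 0.51124852 -0.21933412  0.05      ]
red [227.79545455  94.11363636] [226  87   6  17  44] [0.91150119 0.09801581 0.06      ]
red [243.15384615  88.19230769] [236  87  17   3  26] [0.93358983 0.04397446 0.06      ]
red [298.71176471  91.31176471] [267  87  49  20 170] [ 0.92164435 -0.15215284  0.06      ]
red [293.58974359  93.53846154] [290  91   8   6  39] [ 0.91325555 -0.13394702  0.06      ]
red [270.89242219 114.57848444] [ 227  102   87   24 1478] [ 0.83509742 -0.05355743  0.06      ]
red [321.44594595 191.12162162] [317 187  10  10  74] [ 0.56303411 -0.22343355  0.06      ]
red [257.1402439  209.59756098] [254 196   7  28 164] [ 0.49981865 -0.00586813  0.06      ]
```

View pics/crop1.png

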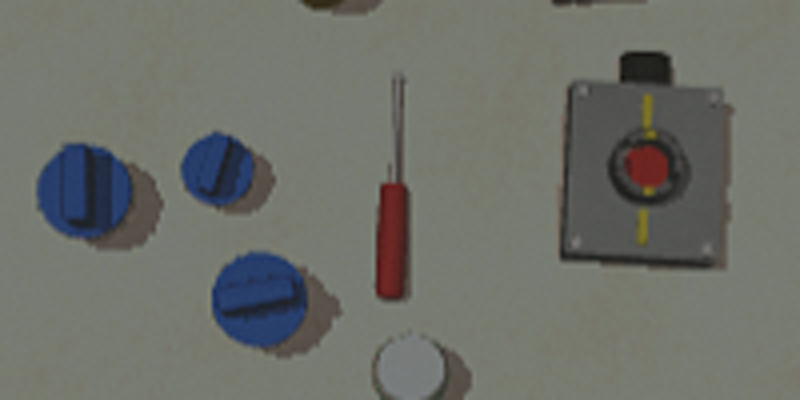

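Call:
drive_tool --moves "0 0 -2.455 -473 -579 0 0;0 0 -2.455 -473 -579 0 0;0 0 -2.455 -473 -579 0 0;0 0 -2.455 -473 -579 0 0;0 0 -2.455 -473 -579 0 0;0 0 -2.455 -473 -579 0 0;0 0 -2.455 -473 -579 0 0;0 0 -2.455 -473 -579 0 0;0 0 -2.455 -473 -579 0 0;0 0 -2.455 -473 -579 0 0" --newtons 40

```text
clock: 1.15
position: [0.4348, -0.0669, 0.2312]
tcp_rot: [-180.0, -0.1, 15.6]
wrist_force: [0.7, -1.2, 0.4]
grip_width: 0.0424
```

Call:
drive_tool --moves "0 0 -0.95 180 -168 0 0;0 0 -0.95 180 -168 0 0;0 0 -0.95 180 -168 0 0;0 0 -0.95 180 -168 0 0;0 0 -0.95 180 -168 0 0;0 0 -0.95 180 -168 0 0;0 0 -0.95 180 -168 0 0;0 0 -0.95 180 -168 0 0;0 0 -0.95 180 -168 0 0"

```text
clock: 2.05
position: [0.5628, 0.1433, 0.2312]
tcp_rot: [-180.0, -0.0, 70.0]
wrist_force: [0.0, -1.6, 0.8]
grip_width: 0.0423
```

```bash
python3 - <<'E'
from h import *
s=snap('wrist','w1')
E
```

```text
(no output)
```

View pics/w1.png

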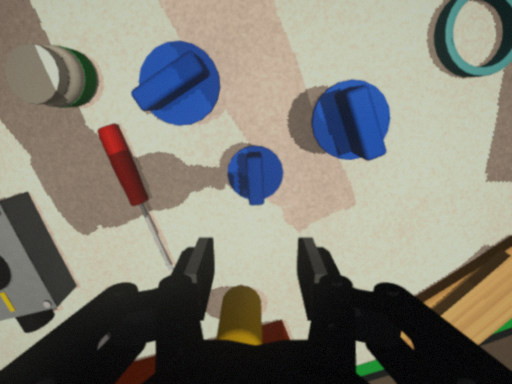

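Wrist view: the small plug is at about (255,172) with its bar nearly vertical in the picture. The jaws are open on either side of it, further down.

```bash
python3 - <<'E'
from h import *
s=load('w1'); hsv=cv2.cvtColor(s['pixels'],cv2.COLOR_RGB2HSV)
m=cv2.inRange(hsv,(100,130,30),(130,255,255)); n,l,st,c=cv2.connectedComponentsWithStats(m)
i=l[173,255]; m=(l==i); print(st[i],c[i])
# flange circle: contour points in left, right, top arcs, on z=.046
cs=cv2.findContours(m.astype(np.uint8),0,1)[0][0][:,0]
P=np.array([plane(s,u,v,.046)[:2] for u,v in cs if v<185])
A=np.c_[2*P,np.ones(len(P))]; x=np.linalg.lstsq(A,(P**2).sum(1),rcond=None)[0]; r=np.sqrt(x[2]+x[:2]@x[:2]); print('flange',x[:2],r,np.abs(np.hypot(*(P-x[:2]).T)-r).max())
V=s['pixels'][:,:,2]
a=s['pixels'][135:215,215:295,::-1]; cv2.imwrite('pics/crop2.png',cv2.resize(a,None,fx=7,fy=7,interpolation=cv2.INTER_NEAREST))
E
```

```text
[ 228  146   54   58 2252] [254.90275311 173.40719361]
flange [0.56287375 0.14258107] 0.028882498764641034 0.0010865575616699902
```

View pics/crop2.png

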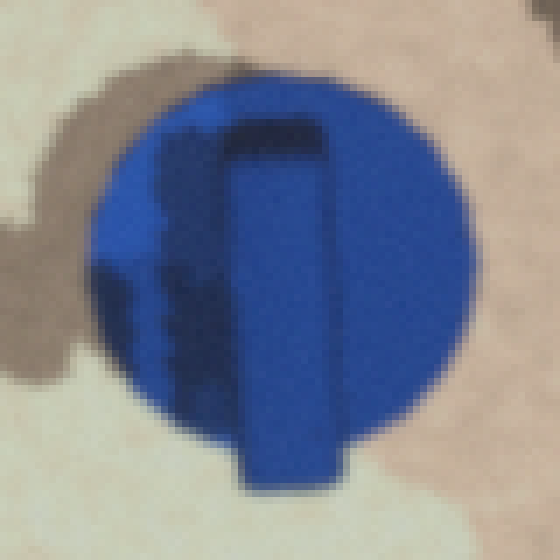

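The crop shows the bar's top face with corners at about (230,157), (325,155), (345,488) and (240,490), in crop pixels.

```bash
python3 - <<'E'
from h import *
s=load('w1')
Q=[plane(s,215+a/7-.5,135+b/7-.5,.082)[:2]*1000 for a,b in[(230,157),(325,155),(345,488),(240,490)]]
Q=np.array(Q); print(Q.round(1),Q.mean(0))
d=(Q[0]+Q[1]-Q[2]-Q[3])/2; print('len',np.hypot(*d),'az',np.degrees(np.arctan2(d[1],d[0])),'w',np.hypot(*(Q[0]-Q[1])),np.hypot(*(Q[2]-Q[3])))
E
```

```text
[[538.1 144. ]
 [542.4 156.4]
 [588.9 142.8]
 [584.  128.5]] [563.34196732 142.92192881]
len 48.437875191354046 az 162.45160063361936 w 13.070581050142792 15.128583643292988
```

Call:
drive_tool --moves "0 0 -0.044 0 0 45 0;0 0 -0.044 0 0 90 0;0 0 -0.044 0 0 135 0;0 0 -0.044 0 0 160 0;0 0 -0.044 0 0 179 0;0 0 -0.044 0 0 179 0;0 0 -0.044 0 0 179 0.5;0 0 -0.044 0 0 179 1;0 0 -0.044 0 0 179 1;0 0 -0.044 0 0 179 1" --newtons 40

```text
clock: 3.1
position: [0.5644, 0.1434, 0.0545]
tcp_rot: [179.8, -0.1, 72.5]
wrist_force: [-0.7, -1.3, 3.7]
grip_width: 0.0155
```

Call:
drive_tool --moves "0 0 0 0 0 0 1;0 0 0 0 0 0 1;0 0 0 0 0 0 1" --newtons 60

```text
clock: 3.4
position: [0.5644, 0.1434, 0.0546]
tcp_rot: [179.8, -0.1, 72.5]
wrist_force: [0.3, 0.1, 0.4]
grip_width: 0.0149
```

Call:
drive_tool --moves "0 0 0 0 0 -20 1;0 0 0 0 0 -60 1;0 0 0 0 0 -105 1;0 0 -0.1 0 0 -150 1;0 0 -0.25 -30 13 -180 1;0 0 -0.4 -75 32 -195 1;0 0 -0.55 -120 52 -195 1;0 0 -0.7 -165 71 -195 1;0 0 -0.85 -210 91 -195 1;0 0 -1.0 -250 108 -195 1"

```text
clock: 4.4
position: [0.5906, -0.1235, 0.2489]
tcp_rot: [179.8, 0.0, 127.7]
wrist_force: [1.1, -0.2, -1.5]
grip_width: 0.0149
```

```bash
python3 - <<'E'
from h import *
st=telemetry.get_state();print(st['position'],st['tcp_rot'])
t=np.array([.597,-.173,.25]); Rm=rot(st['tcp_rot']); print((Rm.T@(t-st['position'])*1000).round(1), R.from_matrix(Rm.T@rot([180,0,146])).as_rotvec())
E
```

```text
[ 0.59057482 -0.12345008  0.24892759] [1.79776218e+02 4.83872151e-02 1.27682479e+02]
[-43.1 -25.2  -1.1] [ 0.00373741  0.00146164 -0.31969897]
```

Call:
drive_tool --moves "0.004 0 -0.16 -22 -13 0 1;0.004 0 -0.3 -43 -25 0 1;0.004 0 -0.32 -43 -25 0 1;0.004 0 -0.32 -43 -25 0 1;0.004 0 -0.32 -43 -25 0 1"

```text
clock: 4.9
position: [0.5969, -0.1718, 0.2486]
tcp_rot: [-180.0, 0.0, 146.0]
wrist_force: [-0.1, -0.3, -1.6]
grip_width: 0.0151
```

```bash
python3 - <<'E'
from h import *
s=snap('wrist','w2'); print(telemetry.get_state())
E
```

```text
{'clock': 4.95, 'joint_positions': array([-2.22081472e+01,  1.79966220e+01,  2.50603884e+01,  9.70214580e+01,
       -2.02392233e-02, -7.82410745e+01]), 'joint_vel': array([ 0.39392877, -0.23892831,  0.14060266, -0.06321821, -0.15614352,
       -0.2265115 ]), 'tau': array([-4.32131281e-01, -4.41600037e+01,  3.23507774e+01, -2.33726454e-02,
       -2.28398200e-02,  5.51809717e-03]), 'position': array([ 0.59701291, -0.17159528,  0.24879747]), 'tcp_rot': array([-1.79988808e+02,  4.55451300e-02,  1.46032924e+02]), 'wrist_force': array([-0.56771764,  0.64187543, -1.04472103]), 'torque': array([-0.00348248,  0.00048911,  0.02150798]), 'grip_width': 0.015028016654183875}
```

View pics/w2.png

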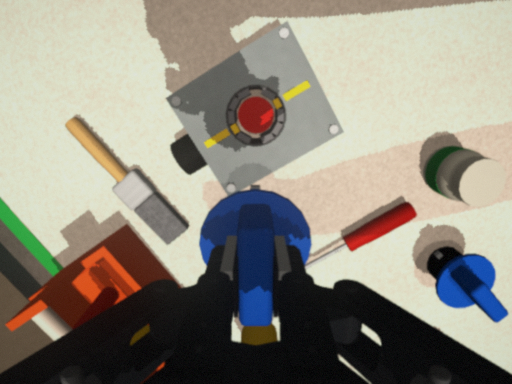

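Wrist view: the port is at (256,114), with screws at about (284,33), (334,129), (231,188) and (176,101). The held plug is upright in the jaws, with its flange centred near (255,240).

```bash
python3 - <<'E'
from h import *
s=load('w2'); px=s['pixels']; hsv=cv2.cvtColor(px,cv2.COLOR_RGB2HSV)
print('cam',s['C'],'nadir px',proj(s,[s['C'][0],s['C'][1],.05]))
m=cv2.inRange(hsv,(20,130,90),(34,255,255)); m[:, :190]=0; m[200:]=0; m[:,330:]=0
n,l,st,c=cv2.connectedComponentsWithStats(m)
for i in range(1,n):
    if st[i][4]>6: print('yel',c[i].round(1),st[i],plane(s,*c[i],.05)[:2])
pts=np.argwhere(m>0)[:,::-1]; pts=np.array([p for p in pts if np.hypot(*(p-[256,114]))>32])
W=np.array([plane(s,*p,.05)[:2] for p in pts]); 
for h in(W[:,0]<W[:,0].mean(),W[:,0]>=W[:,0].mean()): print('barhalf',W[h].mean(0),h.sum())
W0=W-W.mean(0); u,_,vt=np.linalg.svd(W0); print('az',np.degrees(np.arctan(vt[0][1]/vt[0][0])))
# screws
g=cv2.cvtColor(px,cv2.COLOR_RGB2GRAY); S=[]
for u,v in[(284,33),(334,129),(231,188),(176,101)]:
    w=g[v-6:v+7,u-6:u+7].astype(float); w=np.clip(w-np.median(w)-25,0,None); yy,xx=np.mgrid[v-6:v+7,u-6:u+7]
    q=((w*xx).sum()/w.sum(),(w*yy).sum()/w.sum()); P=plane(s,*q,.051)[:2]; S.append(P); print('screw',np.round(q,1),P)
S=np.array(S); print('mean',S.mean(0),[np.hypot(*(S[i]-S[(i+1)%4])) for i in range(4)], [np.degrees(np.arctan2(*(S[(i+1)%4]-S[i])[::-1])) for i in range(4)])
# red plate
m=cv2.inRange(hsv,(0,150,60),(8,255,255))|cv2.inRange(hsv,(172,150,60),(180,255,255)); m[:80]=0;m[150:]=0;m[:,:220]=0;m[:,290:]=0
n,l,st,c=cv2.connectedComponentsWithStats(m); i=1+st[1:,4].argmax(); p=np.argwhere(l==i)[:,::-1].astype(np.float32)
cen,r=cv2.minEnclosingCircle(p); print('red',cen,r,c[i]); 
for z in(.04,.05,.064,.09): print(z,plane(s,*cen,z)[:2])
a=px[60:300,160:360,::-1]; cv2.imwrite('pics/crop3.png',cv2.resize(a,None,fx=2.5*1,fy=2.5,interpolation=cv2.INTER_CUBIC))
E
```

```text
cam [ 0.55457613 -0.23379457  0.3910054 ] nadir px (np.float64(255.36466617751844), np.float64(101.27056909350405))
yel [296.1  90.2] [283  81  27  20 210] [ 0.51211701 -0.21907125]
yel [276.8 102.9] [272  98  10  11  73] [ 0.53640786 -0.21948927]
yel [234.6 128.2] [230 123  10  11  70] [ 0.58945122 -0.22289651]
yel [216.8 137.8] [204 129  26  19 199] [ 0.61176895 -0.22535619]
barhalf [ 0.51213586 -0.21907311] 210
barhalf [ 0.61180189 -0.22535833] 199
az -3.617839419043832
screw [283.7  32.5] [ 0.49243454 -0.27424466]
screw [334.3 129.2] [ 0.49891646 -0.16095852]
screw [230.1 188.4] [ 0.63307985 -0.16970027]
screw [170.2 106. ] [ 0.63329473 -0.28152715]
mean [ 0.5644314  -0.22160765] [np.float64(0.1134714260115129), np.float64(0.13444787870223718), np.float64(0.11182709007517709), np.float64(0.14104832296210457)] [np.float64(86.72526030477036), np.float64(-3.727978538294349), np.float64(-89.8899025837014), np.float64(177.0404348499349)]
red (255.77613830566406, 114.55772399902344) 17.959293365478516 [255.53815261 114.52911647]
0.04 [ 0.56222659 -0.22163062]
0.05 [ 0.56200863 -0.22197717]
0.064 [ 0.56170349 -0.22246233]
0.09 [ 0.5611368  -0.22336335]
```

View pics/crop3.png

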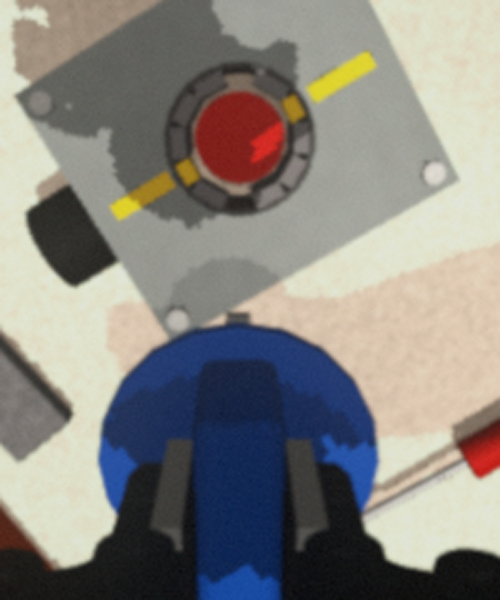

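```bash
python3 - <<'E'
from h import *
s=load('w2'); px=s['pixels']; hsv=cv2.cvtColor(px,cv2.COLOR_RGB2HSV)
tcp=np.array([.5970,-.1716,.2487]); Rt=rot([180,0,146.03])
m=cv2.inRange(hsv,(100,100,25),(130,255,255)); n,l,st,c=cv2.connectedComponentsWithStats(m); m=(l==l[215,255]).astype(np.uint8)
cs=max(cv2.findContours(m,0,1)[0],key=len)[:,0]
for zz in(.041,.046):
    P=np.array([Rt.T@(plane(s,u,v,tcp[2]-.0546+zz)-tcp) for u,v in cs if v<240])[:,:2]*1000
    A=np.c_[2*P,np.ones(len(P))]; x=np.linalg.lstsq(A,(P**2).sum(1),rcond=None)[0]; r=np.sqrt(x[2]+x[:2]@x[:2]); print('flange in tool',zz,x[:2],r,np.abs(np.hypot(*(P-x[:2]).T)-r).max(),len(P))
# pin tip
q=(160+237/2.5,60+315/2.5); print('pin tip',(Rt.T@(plane(s,*q,tcp[2]-.0546+.018)-tcp))*1000)
# bar front top edge corners
for a,b in((198,421),(282,421),(198,362),(276,362)):
  for zz in(.046,.082): print(a,b,zz,((Rt.T@(plane(s,160+a/2.5,60+b/2.5,tcp[2]-.0546+zz)-tcp))*1000).round(1))
E
```

```text
flange in tool 0.041 [ 0.15466844 -7.96830671] 23.641260430305508 12.561592984388781 180
flange in tool 0.046 [  0.16355123 -10.12718766] 22.883067938084768 12.158733520987004 180
pin tip [  0.06252689 -25.74675135  36.6       ]
198 421 0.046 [ -8.3 -10.    8.6]
198 421 0.082 [ -6.2 -25.5 -27.4]
282 421 0.046 [  9.7 -10.    8.6]
282 421 0.082 [  7.5 -25.5 -27.4]
198 362 0.046 [ -8.  -23.3   8.6]
198 362 0.082 [ -6.  -35.7 -27.4]
276 362 0.046 [  8.3 -23.3   8.6]
276 362 0.082 [  6.4 -35.7 -27.4]
```

Call:
drive_tool --moves "0 0 -0.006 0 -30 0 1;0 0 -0.006 0.9 -60.6 20 1;0 0 -0.006 0.9 -60.6 50 1;0 0 -0.006 0.9 -60.6 80 1;0 0 -0.006 0.9 -60.6 95 1;0 0 -0.006 0.9 -60.6 95 1;0 0 -0.006 0.9 -60.6 95 1;0 0 -0.006 0.9 -60.6 95 1"

```text
clock: 5.75
position: [0.5638, -0.2216, 0.1562]
tcp_rot: [180.0, 0.3, 146.4]
wrist_force: [0.3, 1.3, -1.8]
grip_width: 0.0147
```

```bash
python3 - <<'E'
from h import *
st=telemetry.get_state();print(st['position'],st['tcp_rot'],st['wrist_force'],st['torque'])
s=snap('side','s2'); a=s['pixels'][180:290,220:350,::-1]; cv2.imwrite('pics/crop4.png',cv2.resize(a,None,fx=6,fy=5.45,interpolation=cv2.INTER_CUBIC))
E
```

```text
[ 0.56379666 -0.22155646  0.15621462] [179.99158293   0.26696123 146.41621357] [ 0.25413518  1.26340183 -1.76127818] [-0.03799032  0.01595611 -0.0693635 ]
```

View pics/crop4.png

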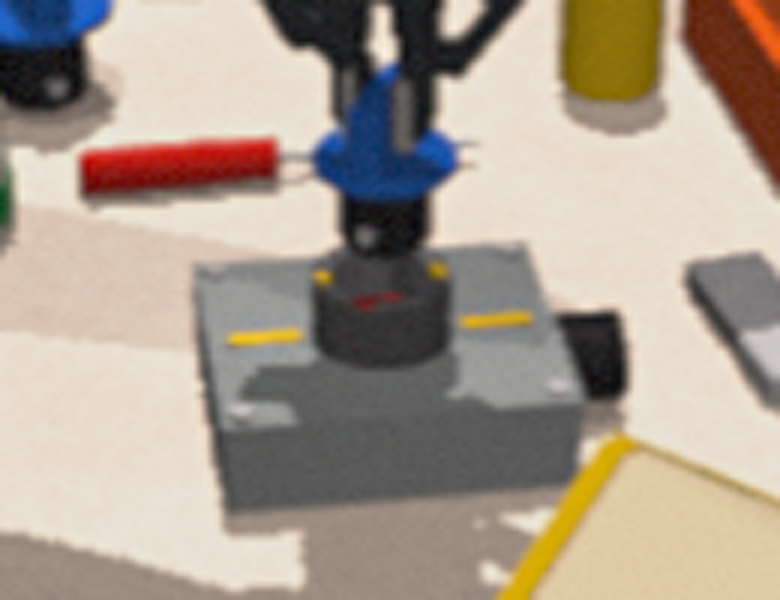

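The side view shows the plug above the collar. The yellow rim marks are at crop (323,276) and (440,270).

```bash
python3 - <<'E'
from h import *
s=load('s2')
print('marks',220+323/6,180+276/5.45,220+440/6,180+270/5.45)
print('bars',220+265/6,180+339/5.45,220+497/6,180+320/5.45)
print('barproj',proj(s,[.512,-.219,.05]),proj(s,[.6118,-.2254,.05]))
for z in(.064,.07,.075,.08,.085,.09): print(z,np.round(proj(s,[.562-.0255,-.2204,z]),1),np.round(proj(s,[.562+.0255,-.2236,z]),1))
st=telemetry.get_state();print(st['position'],st['tcp_rot'],st['wrist_force'])
t=np.array([.5624,-.2214,.15]); Rm=rot(st['tcp_rot']); print((Rm.T@(t-st['position'])*1000).round(1), R.from_matrix(Rm.T@rot([180,0,146.4])).as_rotvec())
E
```

```text
marks 273.8333333333333 230.6422018348624 293.3333333333333 229.54128440366972
bars 264.1666666666667 242.2018348623853 302.8333333333333 238.71559633027522
barproj (np.float64(262.97899300397927), np.float64(241.25615192903052)) (np.float64(301.6389600919118), np.float64(238.07830158539412))
0.064 [272.5 236. ] [292.3 234.4]
0.07 [272.5 234.1] [292.4 232.4]
0.075 [272.4 232.5] [292.4 230.8]
0.08 [272.4 230.8] [292.4 229.2]
0.085 [272.4 229.2] [292.5 227.6]
0.09 [272.4 227.6] [292.5 226. ]
[ 0.56384049 -0.22171283  0.15627746] [179.9903238    0.27963931 146.4076907 ] [-0.27577779  0.38860063 -1.51732413]
[ 1.4 -0.5  6.3] [0.00016921 0.00488062 0.00013464]
```

Call:
drive_tool --moves "0 0.005 0 1.4 -0.5 6 1;0 0.005 0 1.4 -0.5 12 1;0 0.005 0 1.4 -0.5 14 1;0 0.005 0 1.4 -0.5 14 1;0 0.005 0 1.4 -0.5 14 1"

```text
clock: 6.3
position: [0.5623, -0.2213, 0.1419]
tcp_rot: [180.0, -0.0, 146.4]
wrist_force: [-0.3, 0.5, -1.1]
grip_width: 0.0151
```

```bash
cat > e.py <<'E'
from h import *
import sys
st=telemetry.get_state();print(st['position'].round(4),st['tcp_rot'].round(2),st['wrist_force'].round(1),st['torque'].round(2),st['grip_width'])
x,y,z,yaw=map(float,sys.argv[1:5])
Rm=rot(st['tcp_rot']); print((Rm.T@(np.array([x,y,z])-st['position'])*1000).round(1), R.from_matrix(Rm.T@rot([180,0,yaw])).as_rotvec().round(4))
E
python3 e.py .5624 -.2214 .1366 146.4
```

```text
[ 0.5623 -0.2213  0.1419] [ 1.7999e+02 -4.0000e-02  1.4640e+02] [-0.3  0.5 -1.1] [ 0.01  0.   -0.05] 0.015103534434144137
[-0.2  0.   5.3] [ 0.0001 -0.0007  0.0001]
```

Call:
drive_tool --moves "0 0 0 0 0 2 1;0 0 0 0 0 4 1;0 0 0 0 0 5 1;0 0 0 0 0 6 1;0 0 0 0 0 7 1;0 0 0 0 0 7 1"

```text
clock: 6.9
position: [0.5622, -0.2213, 0.1348]
tcp_rot: [180.0, -0.1, 146.4]
wrist_force: [0.2, 0.1, -1.6]
grip_width: 0.0148
```

Call:
drive_tool --moves "0 0 0 0 0 1 1;0 0 0 0 0 2 1;0 0 0 0 0 3 1;0 0 0 0 0 4 1;0 0 0 0 0 4 1"

```text
clock: 7.4
position: [0.5621, -0.2212, 0.1305]
tcp_rot: [180.0, -0.1, 146.4]
wrist_force: [-0.1, -0.6, -1.2]
grip_width: 0.0149
```

Call:
drive_tool --moves "0 0 0 0.2 0 1 1;0 0 0 0.2 0 2 1;0 0 0 0.2 0 3 1;0 0 0 0.2 0 4 1;0 0 0 0.2 0 4 1"

```text
clock: 7.9
position: [0.5619, -0.2211, 0.1263]
tcp_rot: [180.0, -0.1, 146.4]
wrist_force: [-0.4, 0.8, -1.7]
grip_width: 0.0153
```

Call:
drive_tool --moves "0 0 0 -0.4 0 1 1;0 0 0 -0.4 0 2 1;0 0 0 -0.4 0 3 1;0 0 0 -0.4 0 4 1;0 0 0 -0.4 0 4 1"

```text
clock: 8.4
position: [0.562, -0.2212, 0.1221]
tcp_rot: [-180.0, -0.1, 146.4]
wrist_force: [0.0, 0.1, -1.0]
grip_width: 0.0149
```

Call:
drive_tool --moves "0 0 0 0 0 1 1;0 0 0 0 0 2 1;0 0 0 0 0 3 1;0 0 0 0 0 3 1"

```text
clock: 8.8
position: [0.5619, -0.2212, 0.1188]
tcp_rot: [180.0, -0.1, 146.4]
wrist_force: [-0.6, 0.3, -2.0]
grip_width: 0.0152
```

Call:
drive_tool --moves "0 0 0 0 0 1 1;0 0 0 0 0 2 1;0 0 0 0 0 3 1;0 0 0 0 0 3 1"

```text
clock: 9.2
position: [0.5619, -0.2212, 0.1156]
tcp_rot: [-180.0, -0.1, 146.4]
wrist_force: [-0.1, 0.2, -1.8]
grip_width: 0.0149
```

Call:
drive_tool --moves "0 0 0 0 0 1 1;0 0 0 0 0 2 1;0 0 0 0 0 3 1;0 0 0 0 0 3 1"

```text
clock: 9.6
position: [0.5619, -0.2212, 0.1124]
tcp_rot: [-180.0, -0.1, 146.4]
wrist_force: [-0.3, -0.8, -1.3]
grip_width: 0.015
```

Call:
drive_tool --moves "0 0 0 0 0 1 1;0 0 0 0 0 2 1;0 0 0 0 0 2 1"

```text
clock: 9.9
position: [0.5619, -0.2212, 0.1108]
tcp_rot: [-180.0, -0.1, 146.4]
wrist_force: [-0.7, 0.2, -0.2]
grip_width: 0.0149
```

Call:
drive_tool --moves "0 0 0 0 0 1 1;0 0 0 0 0 2 1;0 0 0 0 0 2 1"

```text
clock: 10.2
position: [0.562, -0.2212, 0.1092]
tcp_rot: [-180.0, -0.1, 146.4]
wrist_force: [-1.6, 0.4, 2.7]
grip_width: 0.0148
```

Call:
drive_tool --moves "0 0 0 0 0 1 1;0 0 0 0 0 2 1;0 0 0 0 0 2 1"

```text
clock: 10.5
position: [0.562, -0.2212, 0.1073]
tcp_rot: [-180.0, -0.1, 146.4]
wrist_force: [-2.3, 1.2, 3.1]
grip_width: 0.0149
```

Call:
drive_tool --moves "0 0 0 0 0 1 1;0 0 0 0 0 2 1;0 0 0 0 0 3 1;0 0 0 0 0 3 1"

```text
clock: 10.9
position: [0.562, -0.2213, 0.1045]
tcp_rot: [180.0, -0.1, 146.4]
wrist_force: [-2.2, 0.9, 5.4]
grip_width: 0.0152
```

Call:
drive_tool --moves "0 0 0 0 0 1 1;0 0 0 0 0 2 1;0 0 0 0 0 2 1;0 0 0 0 0 2 1"

```text
clock: 11.3
position: [0.562, -0.2213, 0.103]
tcp_rot: [180.0, -0.1, 146.4]
wrist_force: [-2.6, 1.0, 5.5]
grip_width: 0.0148
```

```bash
python3 e.py .562 -.2212 .0995 146.4
```

```text
[ 0.562  -0.2213  0.103 ] [ 1.800e+02 -6.000e-02  1.464e+02] [-2.6  1.   5.5] [ 0.31  0.6  -0.  ] 0.01480074502352127
[0.1 0.  3.5] [ 0.     -0.0011  0.    ]
```

Call:
drive_tool --moves "0 0 0 0.5 0 1 1;0 0 0 0.5 0 2 1;0 0 0 0.5 0 2.5 1;0 0 0 0.5 0 2.5 1"

```text
clock: 11.7
position: [0.562, -0.2212, 0.1014]
tcp_rot: [180.0, 0.0, 146.4]
wrist_force: [-2.6, 1.1, 7.3]
grip_width: 0.0148
```

```bash
python3 e.py .562 -.2212 .0995 146.4
```

```text
[ 0.562  -0.2212  0.1014] [1.800e+02 1.000e-02 1.464e+02] [-2.6  1.1  7.3] [0.22 0.55 0.01] 0.01482254120084996
[0.  0.1 1.9] [0.0001 0.0002 0.    ]
```

Call:
drive_tool --moves "0 0 0 0.3 0 1 1;0 0 0 0.3 0 2 1;0 0 0 0.3 0 2 1;0 0 0 0.3 0 2 1"

```text
clock: 12.1
position: [0.562, -0.2212, 0.1005]
tcp_rot: [180.0, 0.1, 146.4]
wrist_force: [-2.4, 0.6, 6.9]
grip_width: 0.0152
```

```bash
python3 e.py .562 -.2212 .0995 146.4
```

```text
[ 0.562  -0.2212  0.1005] [1.800e+02 8.000e-02 1.464e+02] [-2.4  0.6  6.9] [0.37 0.71 0.01] 0.015233055368277912
[-0.   0.1  1. ] [ 0.0001  0.0013 -0.    ]
```

Call:
drive_tool --moves "0 0 0 0 0 1 1;0 0 0 0 0 2 1;0 0 0 0 0 2 1"

```text
clock: 12.4
position: [0.562, -0.2213, 0.0996]
tcp_rot: [180.0, 0.1, 146.4]
wrist_force: [-3.4, 1.0, 8.3]
grip_width: 0.0152
```

```bash
python3 e.py .562 -.2212 .0995 146.4
```

```text
[ 0.562  -0.2213  0.0996] [1.7999e+02 1.1000e-01 1.4640e+02] [-3.4  1.   8.3] [0.46 0.79 0.04] 0.015192180542872828
[0.  0.  0.1] [ 0.0002  0.002  -0.    ]
```

Call:
drive_tool --moves "0 0 0.07 0 0 1.2 1;0 0 0.13 0 0 1.2 1;0 0 0.2 0 0 1.2 1;0 0 0.26 0 0 1.2 1;0 0 0.26 0 0 1.2 1"

```text
clock: 12.9
position: [0.5631, -0.2219, 0.1001]
tcp_rot: [179.9, 0.3, 131.4]
wrist_force: [-0.6, 1.4, 7.4]
grip_width: 0.0151
```

```bash
python3 e.py .562 -.2212 .0995 86.4
```

```text
[ 0.5631 -0.2219  0.1001] [179.9    0.29 131.44] [-0.6  1.4  7.4] [ 0.2   0.38 -0.02] 0.015110681295438893
[ 1.2 -0.4  0.6] [0.0036 0.0041 0.7861]
```

Call:
drive_tool --moves "0.003 0.004 0.08 0.6 0 1.5 1;0.003 0.004 0.17 0.6 0 1.5 1;0.003 0.004 0.26 0.6 0 1.5 1;0.003 0.004 0.35 0.6 0 1.5 1;0.003 0.004 0.35 0.6 0 1.5 1"

```text
clock: 13.4
position: [0.5636, -0.222, 0.1001]
tcp_rot: [179.9, 0.2, 111.3]
wrist_force: [-1.0, 1.1, 7.9]
grip_width: 0.0147
```

```bash
python3 e.py .5623 -.2216 .0995 86.4
```

```text
[ 0.5636 -0.222   0.1001] [1.7991e+02 1.7000e-01 1.1129e+02] [-1.   1.1  7.9] [ 0.21  0.4  -0.04] 0.01473518426773111
[ 0.9 -1.   0.6] [0.0021 0.0027 0.4344]
```

Call:
drive_tool --moves "0 0 0.09 0.4 -0.5 1.5 1;0 0 0.18 0.4 -0.5 1.5 1;0 0 0.27 0.4 -0.5 1.5 1;0 0 0.35 0.4 -0.5 1.5 1;0 0 0.35 0.4 -0.5 1.5 1"

```text
clock: 13.9
position: [0.5636, -0.222, 0.1]
tcp_rot: [179.8, 0.2, 91.2]
wrist_force: [-1.8, 0.4, 8.2]
grip_width: 0.0153
```

```bash
python3 e.py .5623 -.2218 .0995 86.4
```

```text
[ 0.5636 -0.222   0.1   ] [179.75   0.18  91.16] [-1.8  0.4  8.2] [ 0.35  0.52 -0.06] 0.015280455886558245
[ 0.2 -1.3  0.5] [0.0044 0.0029 0.0831]
```

Call:
drive_tool --moves "0 0 0.04 0 -0.4 1.5 1;0 0 0.08 0 -0.4 1.5 1;0 0 0.1 0 -0.4 1.5 1;0 0 0.12 0 -0.4 1.5 1;0 0 0.12 0 -0.4 1.5 1"

```text
clock: 14.4
position: [0.5635, -0.222, 0.0998]
tcp_rot: [179.7, 0.2, 84.3]
wrist_force: [-2.7, 2.3, 8.3]
grip_width: 0.0151
```

```bash
python3 e.py .5623 -.2218 .0995 86.4
```

```text
[ 0.5635 -0.222   0.0998] [1.7966e+02 1.5000e-01 8.4270e+01] [-2.7  2.3  8.3] [0.48 0.72 0.01] 0.015101990753206592
[ 0.1 -1.2  0.3] [ 0.0059  0.0028 -0.0371]
```

Call:
drive_tool --moves "0 0 0.02 0 -0.4 1.3 1;0 0 0.04 0 -0.4 1.3 1;0 0 0.06 0 -0.4 1.3 1;0 0 0.06 0 -0.4 1.3 1"

```text
clock: 14.8
position: [0.5636, -0.222, 0.0998]
tcp_rot: [179.6, 0.1, 80.8]
wrist_force: [-3.1, 2.1, 7.5]
grip_width: 0.0153
```

```bash
python3 e.py .5623 -.2218 .0995 86.4
```

```text
[ 0.5636 -0.222   0.0998] [1.7956e+02 1.4000e-01 8.0850e+01] [-3.1  2.1  7.5] [0.41 0.75 0.09] 0.01530001133248774
[-0.  -1.3  0.3] [ 0.0076  0.0028 -0.0969]
```

Call:
drive_tool --moves "0.005 0 -0.04 0 -0.5 1.2 1;0.007 0.003 -0.09 0 -0.5 1.2 1;0.007 0.003 -0.09 0 -0.5 0 1;0.007 0.003 -0.09 0 -0.5 -1.5 1;0.007 0.003 -0.09 0 -0.5 -3 1;0.007 0.003 -0.09 0 -0.5 -4 1;0.007 0.003 -0.09 0 -0.5 -4 1"

```text
clock: 15.5
position: [0.5635, -0.2225, 0.1044]
tcp_rot: [179.9, 0.1, 86.0]
wrist_force: [-1.3, -0.1, 6.4]
grip_width: 0.0151
```

```bash
python3 e.py .5623 -.2218 .1045 86.4
```

```text
[ 0.5635 -0.2225  0.1044] [1.799e+02 6.000e-02 8.599e+01] [-1.3 -0.1  6.4] [-0.1   0.31 -0.01] 0.015147048738420684
[ 0.6 -1.2 -0.1] [ 0.0018  0.001  -0.0071]
```

Call:
drive_tool --moves "0 0 0 0 0 -0.7 1;0 0 0 0 0 -1.5 1;0 0 0 0 0 -1.5 1"

```text
clock: 15.8
position: [0.5634, -0.2225, 0.1048]
tcp_rot: [179.9, 0.0, 86.0]
wrist_force: [0.1, -0.9, -0.4]
grip_width: 0.0152
```

Call:
drive_tool --moves "0 0 0 0 0 0 0.3;0 0 0 0 0 0 0;0 0 0 0 0 0 0;0 0 0 0 0 0 0;0 0 0 0 0 -15 0;0 0 0 0 0 -50 0;0 0 0 0 0 -95 0;0 0 0 0 0 -130 0;0 0 0 0 0 -130 0;0 0 0 0 0 -130 0"

```text
clock: 16.8
position: [0.5643, -0.2229, 0.2379]
tcp_rot: [179.7, 0.2, 86.0]
wrist_force: [0.6, -0.9, -0.5]
grip_width: 0.0426
```

```bash
python3 - <<'E'
from h import *
st=telemetry.get_state();print(st['position'],st['tcp_rot'],st['wrist_force'])
w=snap('wrist','w3'); s=snap('side','s3')
b=cv2.resize(s['pixels'][170:290,220:350],(416,384)); cv2.imwrite('pics/fin.png',cv2.resize(np.hstack([w['pixels'],b])[:,:,::-1],(800,331)))
E
```

```text
[ 0.5643385  -0.22285447  0.23786461] [1.79666797e+02 1.61505183e-01 8.59972772e+01] [ 0.59460657 -0.92779716 -0.47541081]
```

View pics/fin.png

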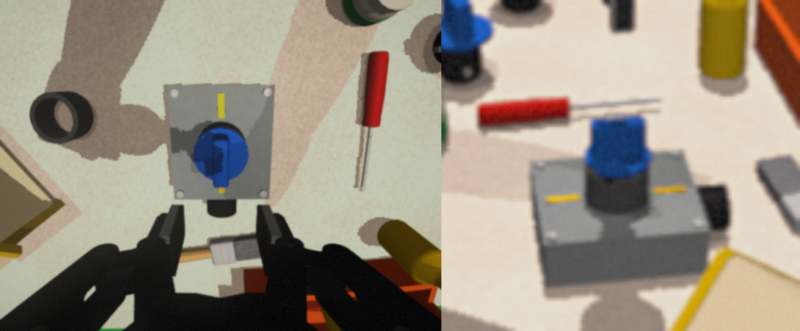

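The plug sits in the collar with its handle along the yellow bars in both views. I'll check the angle in a crop.

```bash
python3 - <<'E'
from h import *
s=load('w3'); a=s['pixels'][95:235,205:305,::-1]; cv2.imwrite('pics/crop5.png',cv2.resize(a,None,fx=4,fy=4,interpolation=cv2.INTER_CUBIC))
E
```

```text
(no output)
```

View pics/crop5.png

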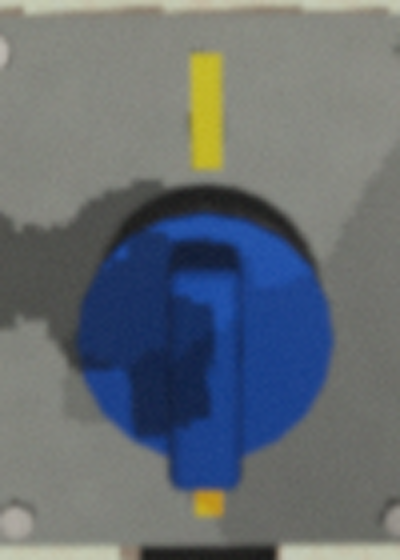

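```bash
python3 -c "
from plant import hand_in
print(hand_in())"
```

```text
the job is handed in; nothing more can be done
None
```

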